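# Reset the tripped grinder starter box

### The arm

A 7-joint arm with a two-finger parallel gripper is mounted at the origin on the work surface. World frame = base frame: x ahead of the robot, y to its left, z up, the work surface at z = 0. Lengths are in mm, angles in rad, forces in N, time in s.
With the tool pointing down it reaches from about 425 to 875 mm from the base axis. Payload 9.9 kg.
Tool frame: the origin (TCP) lies between the finger pads; the fingertips stand 14 mm ahead of it and the grasp point (between the pads) lies 5 mm behind it; z points along the fingers, y is the line along which they close (so a half turn about z gives the same grasp; the last joint's range is limited). The gripper opens to 85 mm and grips with 20 to 120 N. Pads are 22 mm wide; open, the fingers measure 114 mm over their backs; the gripper's body (76 mm by 85 mm) begins 54 mm behind the grasp point. The pads swing forward as they close: fully open they stand 13 mm farther back than shut.
Start: joints at [-0.084, 0.576, 0.025, 1.437, -0.015, 1.129, -0.057], TCP at [675.003, 0.006, 245.289] pointing down, gripper open.
Joint ranges: [-2.76, 2.76], [-0.34, 2.15], [-1.52, 1.57], [0.19, 2.46], [-1.09, 4.23], [0.17, 1.99], [-2.82, 2.82]. Speed limits (rad/s): [2.22, 2.22, 3.01, 3.01, 3.14, 3.14, 3.14].

### API

Orientations are given as a 3x3 rotation matrix whose columns are the frame's x, y, z axes.
In Python, from bench import sensors, eyes, job gives the robot as it stands.
- The arm moves only by the tool servo_tool, never from a script. Its argument "series" is a list of rows, each a list of 7 numbers: the shift along the world's x, y, z in cm, then the turn, a rotation vector about the world's x, y, z in degrees, then the opening, from -1 (shut) to 1 (fully open), so that 0 is half open. A call has exactly 10 rows; each row shifts and turns the commanded pose from where the row before left it; what a row does not reach is not made up. A row lasts 1/8 s, in which the tool goes at most 62.5 mm and 10.7 degrees, less where a joint would pass 70% of its speed; a pose out of reach is approached as far as the arm can. A call with a gripper value outside its range is refused whole. The fingers move at their own pace and stop on an object; "squeeze" is the grip in N (left out, the last holds). Time passes only in rows, so rows that do not move let the fingers close, or fill a call up. It gives the time, the measured TCP pose, the force, the opening and the grip force at its end, in the units of the state.
- sensors.observe(): the state, without advancing time (a new reading comes with each control period).
- eyes.camera(name): name is "scene" or "side" or "wrist"; returns a dict with "img" (400x640x3 uint8, red, green, blue), "camera_matrix" (3x3 intrinsics, pixels), "distortion" ([k1, k2, p1, p2, k3] as OpenCV has them; the pictures are not rectified), "R" (3x3) and "t" (3): a world point X has camera coordinates R X + t. Camera axes: x right, y down, z forward; pixel columns grow to the right and rows downward; lengths in mm; the calibration is good to about 2 mm. A picture is of the moment at which its call begins. There is no depth.
- job.finish_job(): hands the job in; it is judged then, once.
The state is a dict: "time": time; "q": joint angles; "qd": joint speeds; "effort": joint torques, N m; "ee_pos": TCP position; "tool_rot": TCP orientation; "ft_force": force on the tool from outside, world axes, zero at the start; "ft_torque": the same for the moment, N m; "width": finger opening in mm; "finger_force": force on a finger pad.
Only numpy, scipy, OpenCV 4.12 (cv2) and the standard library are available. Lean on these libraries where they do the work, as an engineer would, in place of code of your own. Each camera call takes 0.05 s, during which the arm holds its last target. There are 200 camera calls.

### The job

The bench grinder's starter box has tripped: with the fingertips, push the steel sliding cover along its rails all the way across to uncover the round well, reach into that well and press the sunken reset button fully down, let it spring back, then push the cover all the way back over the round well. Only touch and push, lift nothing: leave the box standing where it is, do not press the stop button in the square well, and do not disturb the other things on the bench.

Things in the scene. Friction and masses are not known exactly. Their poses are not given: they have to be found in the camera images.
- box: (all sizes here in mm) grey starter box, loose on the bench, about 2.6 kg: 120 (its x) x 230 (its y) x 75 high. Origin at the centre of its underside, z up; its flat top is at z = 75. In the top are two wells, both 34 deep: a round one of diameter 56 centred at x = 0, y = +50 (reset button) and a 44 x 44 square one centred at x = 0, y = -50 (stop button). Two rails 5 wide and 5 high run along y on the top at x = +-53.5. It stays put under pushes up to about 12 N.
- reset_mouth (a point): centre of the mouth of the round well, level with the flat top of the box; axes as the box
- reset_top (a point): (sizes in mm) centre of the top face of the round reset button (black, 26 across) in the round well: 24 below the box's top, 10 above the well's floor; travels 6 straight down
- reset_key (a joint): how far the reset button is down, m: 0 released, 0.006 fully down. Sprung: starts to move at 1.5 N, fully down at 4.5 N, returns by itself
- stop_top (a point): (sizes in mm) centre of the top face of the square stop button (black, 22 x 22) in the square well; same height, travel and spring as the reset button; not to be pressed
- stop_key (a joint): how far the stop button is down, m: 0 released, 0.006 fully down
- cover_mid (a point): (sizes in mm) centre of the steel cover, a solid slab 98 (box x) x 84 (box y) x 18 high that slides on the box's top between the rails; its underside is 0.5 above the top. Push it on its upright end faces, 42 to either side of this point along the box's y; axes as the box
- cover (a joint): how far the cover has slid, m, along the box's -y: 0 = home, centred over the round well; 0.100 = fully across, centred over the square well. Stop at both ends; slides with about 1.5 N of friction and stays where left
- mug: (sizes in mm) white mug, 76 across, 85 high, with a handle; origin at its underside; bystander, loose
- jar: (sizes in mm) amber jar with steel lid, 64 across, 75 high; origin at its underside; bystander, loose
- block: (sizes in mm) loose steel bench block 60 x 60 x 25; origin at its underside; bystander, loose
- hammer: (sizes in mm) hammer lying on the bench; origin at its underside, handle to its -x; bystander, loose
- screwdriver: (sizes in mm) screwdriver lying on the bench; origin at its underside, handle to its -x; bystander, loose
- wrench: (sizes in mm) wrench lying on the bench; origin at its underside; bystander, loose
- tin: (sizes in mm) open dark steel tin 110 x 150 x 50; origin at its underside; bystander, loose

How it is judged:
By the outcome, as a careful person would: the job done as asked, in the order asked, and still so for the second after the job is handed in, with the robot touching nothing.
It also fails if it takes over 48 s, if anything falls off the work surface, if the arm or the gripper's body presses on something with over 40 N, if the wrist force passes 120 N, or if a joint passes its speed limit or range.

## Working session

There is one attempt and no reset: what is moved stays moved. The work goes in short steps, Python scripts to look and compute and a tool call to move; the robot and the scene stay as the last step left them, time stands still between calls to the robot, and variables do not carry over. Pictures are saved under pics/ and viewed, at most 10 in all, crops included, and the job is handed in when it is done.

Besides the shell and the picture viewer there is one more tool, called after ">>>" as name(argument=value, ...) on one line, values as JSON. servo_tool: Moves the arm, as the interface text tells. Its arguments: {"type":"object","properties":{"series":{"type":"array","items":{"type":"array","items":{"type":"number"}}},"squeeze":{"type":"number"}},"required":["series"]}

```bash
mkdir -p pics; cat > h.py <<'E'
import numpy as np, cv2
from bench import sensors, eyes, job
def snap(n,f):
    c=eyes.camera(n); cv2.imwrite(f'pics/{f}.png',c['img'][:,:,::-1]); np.save(f'pics/{f}.npy',c,allow_pickle=True); return c
def load(f): return np.load(f'pics/{f}.npy',allow_pickle=True).item()
def ray(c,uv):
    p=cv2.undistortPoints(np.array(uv,float).reshape(-1,1,2),c['camera_matrix'],np.array(c['distortion'],float)).reshape(-1,2)
    R=np.array(c['R']);t=np.array(c['t'])
    d=np.c_[p,np.ones(len(p))]@R
    return -R.T@t,d
def plane(c,uv,z):
    o,d=ray(c,uv); return o+d*((z-o[2])/d[:,2])[:,None]
def tri(c1,u1,c2,u2):
    o1,d1=ray(c1,u1);o2,d2=ray(c2,u2);out=[]
    for a,b in zip(d1,d2):
        s=np.linalg.lstsq(np.c_[a,-b],o2-o1,rcond=None)[0]
        p,q=o1+a*s[0],o2+b*s[1]; out.append(np.r_[(p+q)/2,np.linalg.norm(p-q)])
    return np.array(out)
E
python3 - <<'E'
from h import *
a=[snap(n,n+'0')['img'] for n in('scene','side','wrist')]
s=sensors.observe();print(s['time'],s['ee_pos'],s['tool_rot'],s['width'])
for n in('scene','side','wrist'):
    c=load(n+'0');print(n,-np.array(c['R']).T@c['t'])
E
```

```text
0.15 [6.74679488e+02 1.80707867e-02 2.44657677e+02] [[-3.59025477e-05  9.99999207e-01 -1.25908865e-03]
 [ 9.99999998e-01  3.58447832e-05 -4.59005357e-05]
 [-4.58553676e-05 -1.25909030e-03 -9.99999206e-01]] 85.10729887059328
scene [ 990.41679029  443.39613456 1090.89812318]
side [-100.88891395 -936.97489518 1109.93608802]
wrist [673.39612589  70.45402882 372.8374815 ]
```

View pics/scene0.png

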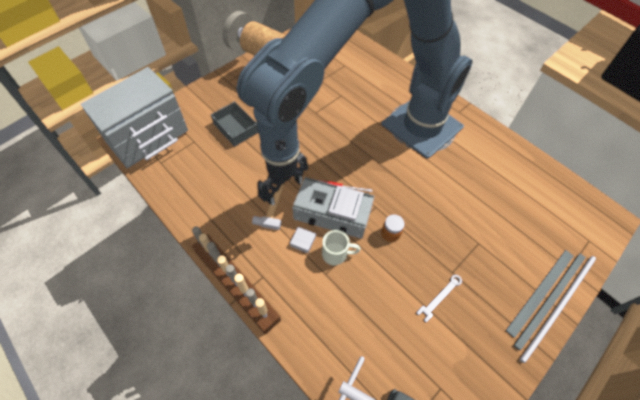

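View pics/side0.png

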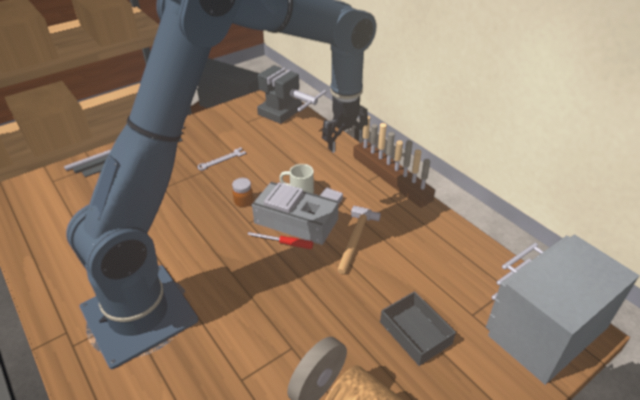

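View pics/wrist0.png

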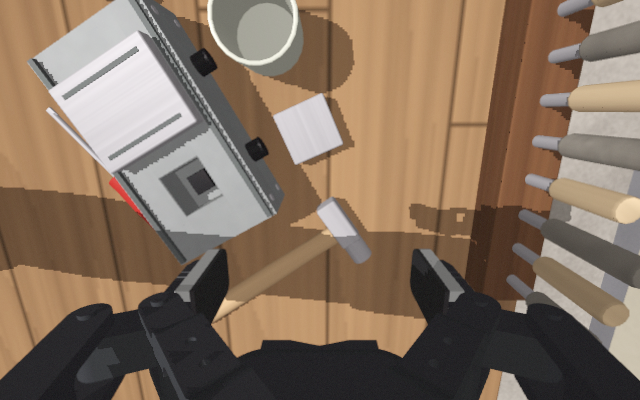

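Wrist view: the cover is at about (123,103), the square well at (191,185), the box's end corners are near (185,262) and (282,205), and the mug is at (253,30). In the scene view the cover is at (345,202), and in the side view at (283,196).

```bash
python3 - <<'E'
from h import *
def cov(f,roi,th):
    c=load(f);x0,y0,x1,y1=roi;im=c['img'].astype(int)
    mn=im.min(2);m=((mn>th)&(im.max(2)-mn<25)).astype(np.uint8)
    k=np.zeros_like(m);k[y0:y1,x0:x1]=m[y0:y1,x0:x1]
    k=cv2.morphologyEx(k,cv2.MORPH_CLOSE,np.ones((3,3)))
    cs=max(cv2.findContours(k,0,1)[0],key=cv2.contourArea)
    r=cv2.minAreaRect(cs);ap=cv2.approxPolyDP(cv2.convexHull(cs),0.04*cv2.arcLength(cs,True),True).reshape(-1,2)
    print(f,cv2.contourArea(cs),r,ap.tolist());return c,ap
for th in (195,205,215):
  print(th)
  w,aw=cov('wrist0',(30,0,215,185),th)
  cov('scene0',(310,175,380,225),th);cov('side0',(250,175,330,220),th)
  P=plane(w,aw,93.5);print(P.round(1))
im=w['img'];cv2.imwrite('pics/wc.png',cv2.resize(im[0:270,0:300,::-1],None,fx=2.2,fy=2.2,interpolation=2))
a=load('scene0')['img'][170:245,285:385,::-1];b=load('side0')['img'][170:245,245:345,::-1]
cv2.imwrite('pics/sc.png',cv2.resize(np.vstack([a,b]),None,fx=4,fy=4,interpolation=2)[:600])
E
```

```text
195
wrist0 14612.5 ((107.88201904296875, 88.98876953125), (144.441650390625, 127.51824188232422), 58.570438385009766) [[127, 0], [194, 121], [109, 172], [35, 57]]
scene0 708.0 ((346.98626708984375, 201.04588317871094), (28.543224334716797, 28.44744110107422), 16.699243545532227) [[338, 187], [362, 193], [356, 217], [330, 210]]
side0 4.5 ((286.5882568359375, 184.64706420898438), (7.276068687438965, 1.4552137851715088), 14.03624439239502) [[290, 186], [283, 184], [287, 184], [290, 185]]
[[520.2 155.1  93.5]
 [562.8  62.   93.5]
 [479.6  16.3  93.5]
 [436.7 113.2  93.5]]
205
wrist0 10790.5 ((115.59248352050781, 107.69559478759766), (107.36119842529297, 119.15162658691406), 56.929325103759766) [[136, 31], [194, 120], [110, 171], [49, 90]]
scene0 664.0 ((346.6000061035156, 201.70001220703125), (27.51181411743164, 26.87936019897461), 18.434947967529297) [[338, 187], [362, 193], [355, 217], [330, 210]]
side0 0.0 ((287.0, 185.0), (0.0, 0.0), 0.0) [[287, 185]]
[[523.6 133.   93.5]
 [562.9  62.8  93.5]
 [480.7  17.3  93.5]
 [441.9  87.4  93.5]]
215
wrist0 9229.5 ((121.53845977783203, 104.30769348144531), (106.50244903564453, 105.94773864746094), 56.3099365234375) [[136, 31], [193, 120], [96, 152], [49, 91]]
scene0 544.5 ((346.60003662109375, 201.6999969482422), (26.879358291625977, 26.246902465820312), 18.434947967529297) [[338, 188], [361, 193], [355, 217], [331, 210]]Traceback (most recent call last):
  File "<stdin>", line 13, in <module>
  File "<stdin>", line 7, in cov
ValueError: max() iterable argument is empty
```

```bash
python3 - <<'E'
from h import *
w,s=load('wrist0'),load('scene0')
aw=[[140,32],[196,121],[109,173],[49,91]]
print(plane(w,aw,93.5).round(1))
# scene corners ordered by nearest projection
P=plane(s,[[338,187],[362,193],[356,217],[330,210]],93.5);print(P.round(1))
Q=plane(w,aw,93.5)
idx=[int(np.argmin(np.linalg.norm(P-q,axis=1))) for q in Q]
u=np.array([[338,187],[362,193],[356,217],[330,210]])[idx];print(idx,tri(w,aw,s,u).round(1))
im=w['img'];cv2.imwrite('pics/wc.png',cv2.resize(im[0:270,0:300,::-1],None,fx=2.2,fy=2.2,interpolation=2))
E
```

```text
[[526.7 132.3  93.5]
 [564.5  62.   93.5]
 [479.4  15.4  93.5]
 [441.7  86.6  93.5]]
[[485.1  20.8  93.5]
 [446.4  86.9  93.5]
 [521.1 132.5  93.5]
 [560.9  62.8  93.5]]
[2, 3, 0, 1] [[523.1 132.6  92.    5. ]
 [562.   62.1  91.7   3.5]
 [480.3  16.8  89.9   6.5]
 [446.8  87.1  97.3   3.3]]
```

View pics/wc.png

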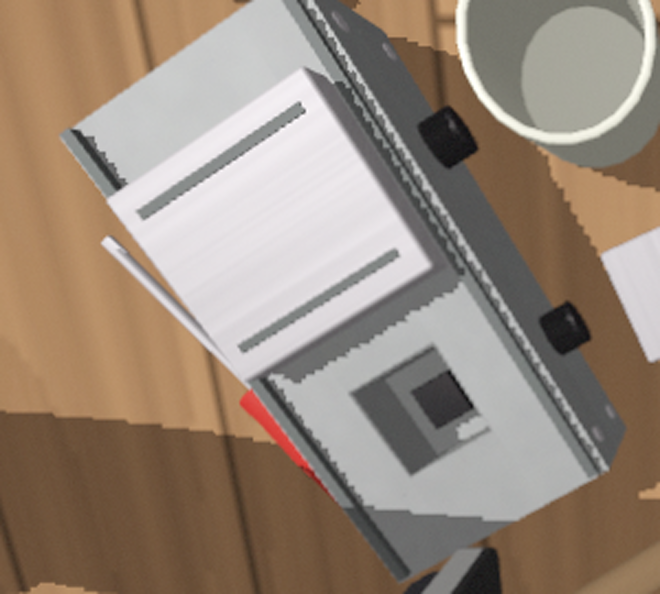

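The cover's corners in this 2.2x crop are (305,68), (432,265), (245,380) and (107,197). Triangulation puts its top about 92 mm up, which agrees with the text. Its centre is near (502.5, 74.5) and the box's yaw is about 29°. Next I shut the fingers and move above the +y end.

>>> servo_tool(series=[[-2.0,1.3,0,0,0,2.9,-1],[-2.0,1.3,0,0,0,2.9,-1],[-2.0,1.3,0,0,0,2.9,-1],[-2.0,1.3,0,0,0,2.9,-1],[-2.0,1.3,0,0,0,2.9,-1],[-2.0,1.3,0,0,0,2.9,-1],[-2.0,1.3,-2,0,0,2.9,-1],[-2.0,1.3,-3,0,0,2.9,-1],[-2.0,1.3,-3,0,0,2.9,-1],[-2.2,1.2,-3,0,0,2.9,-1]], squeeze=20)

```text
time: 1.4
ee_pos: [472.3, 129.4, 134.5]
tool_rot: [[-0.486, 0.874, 0.0], [0.874, 0.486, 0.0], [0.0, 0.0, -1.0]]
ft_force: [1.0, 0.5, -0.7]
width: 0.1
finger_force: 0.0
```

```bash
python3 - <<'E'
from h import *
s=sensors.observe();print(s['ee_pos'],s['tool_rot'],s['width'],s['ft_force'])
a=snap('scene','s1')['img'][130:250,265:405,::-1];b=snap('side','d1')['img'][130:250,225:365,::-1];c=snap('wrist','w1')['img'][:,:,::-1]
r=lambda i:cv2.resize(i,(350,300),interpolation=2)
cv2.imwrite('pics/m1.png',np.hstack([np.vstack([r(a),r(b)]),cv2.resize(c,(450,281)).__array__() if 0 else cv2.copyMakeBorder(cv2.resize(c,(450,281)),0,319,0,0,0)]))
E
```

```text
[472.3233497  129.42094989 134.46621101] [[-4.86261441e-01  8.73813344e-01  2.27529446e-04]
 [ 8.73813361e-01  4.86261373e-01  2.97354643e-04]
 [ 1.49193674e-04  3.43410367e-04 -9.99999930e-01]] 0.08945773055699335 [ 1.01031342  0.45211442 -0.70693299]
```

View pics/m1.png

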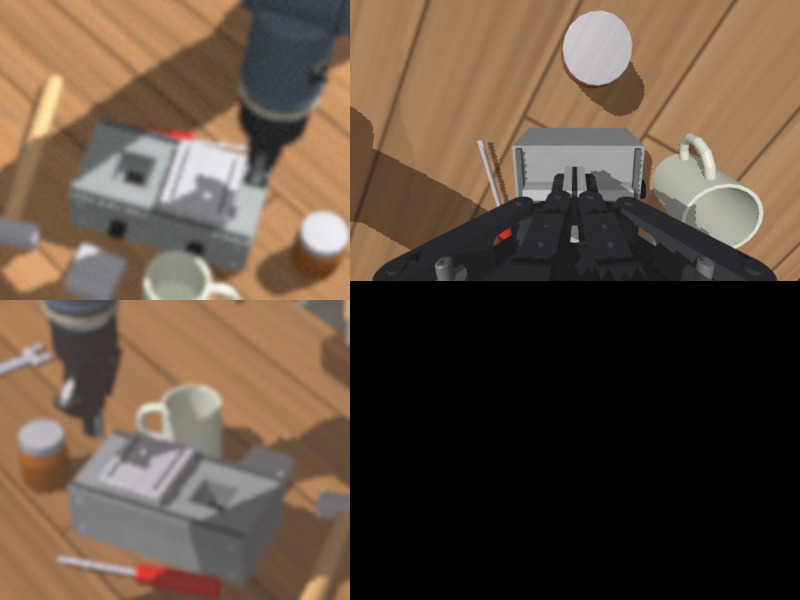

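The tips hang near the box's +y end: about (368,203) in the scene image and (263,184) in the side image. In the wrist view the gripper is centred across the box (columns 513–642 in the montage). The mug and jar are clear. Next I check the tip height.

```bash
python3 - <<'E'
from h import *
print(tri(load('s1'),[[368,203]],load('d1'),[[263,184]]))
w=load('w1')
# box +y top edge corners in wrist full-res
k=640/450
print(plane(w,[[(515-350)*k,147*k],[(642-350)*k,147*k]],75))
E
```

```text
[[4.71403549e+02 1.31444220e+02 1.16625257e+02 2.77206644e-01]]
[[415.68243329 112.66199818  75.        ]
 [515.62928409 168.90337967  75.        ]]
```

>>> servo_tool(series=[[0,0,-1,0,0,0,-1],[0,0,-1,0,0,0,-1],[0,0,-0.5,0,0,0,-1],[0,0,-0.3,0,0,0,-1],[0,0,0,0,0,0,-1],[0,0,0,0,0,0,-1],[0,0,0,0,0,0,-1],[0,0,0,0,0,0,-1],[0,0,0,0,0,0,-1],[0,0,0,0,0,0,-1]])

```text
time: 2.8
ee_pos: [473.0, 129.1, 107.3]
tool_rot: [[-0.485, 0.875, 0.0], [0.875, 0.485, 0.0], [-0.0, 0.0, -1.0]]
ft_force: [-0.7, -0.6, -0.8]
width: -0.0
finger_force: 0.0
```

The measured tip is about 16 mm ahead of the TCP, close to the text's 14. I lower to a TCP height of about 96 mm and push.

>>> servo_tool(series=[[0,0,-0.6,0,0,0,-1],[0,0,-0.5,0,0,0,-1],[0.3,-0.5,0,0,0,0,-1],[0.5,-0.9,0,0,0,0,-1],[0.6,-1.0,0,0,0,0,-1],[0.5,-1.0,0,0,0,0,-1],[0.6,-1.0,0,0,0,0,-1],[0.5,-1.0,0,0,0,0,-1],[0.6,-1.0,0,0,0,0,-1],[0.5,-0.8,0,0,0,0,-1]])

```text
time: 4.05
ee_pos: [514.2, 56.1, 96.3]
tool_rot: [[-0.484, 0.875, -0.0], [0.875, 0.484, -0.0], [-0.0, -0.001, -1.0]]
ft_force: [-2.4, 0.9, 0.6]
width: -0.2
finger_force: 0.9
```

```bash
python3 - <<'E'
from h import *
s=sensors.observe();p=s['ee_pos'][:2]-np.array([502.5,74.5]);print(s['ee_pos'],s['ft_force'],'x',p@[.875,.485],'y',p@[-.485,.875])
a=snap('scene','s2')['img'][130:250,265:405,::-1];b=snap('side','d2')['img'][130:250,225:365,::-1]
r=lambda i:cv2.resize(i,(350,300),interpolation=2)
cv2.imwrite('pics/m2.png',np.hstack([r(a),r(b)]))
E
```

```text
[514.15193149  56.06749107  96.28089807] [-2.37893365  0.89445738  0.56737082] x 1.2556732226869296 y -21.77963208439292
```

View pics/m2.png

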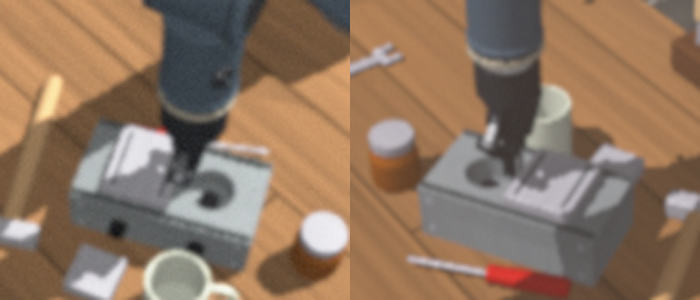

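The cover is most of the way across: the round well now shows at (213,190) in the left crop and (485,172) in the right. About 25 mm remains.

>>> servo_tool(series=[[0.4,-0.7,0,0,0,0,-1],[0.3,-0.5,0,0,0,0,-1],[0.1,-0.2,0,0,0,0,-1],[0.05,-0.1,0,0,0,0,-1],[0.05,-0.1,0,0,0,0,-1],[0.05,-0.1,0,0,0,0,-1],[0.05,-0.1,0,0,0,0,-1],[0,0,0,0,0,0,-1],[0,0,0,0,0,0,-1],[0,0,0,0,0,0,-1]])

```text
time: 5.4
ee_pos: [521.9, 43.2, 96.2]
tool_rot: [[-0.488, 0.873, -0.003], [0.873, 0.488, 0.004], [0.005, -0.001, -1.0]]
ft_force: [-9.6, 15.1, 6.9]
width: 0.3
finger_force: 9.0
```

The push met 18 N earlier than I predicted. I back off and look.

>>> servo_tool(series=[[-0.2,0.3,0,0,0,0,-1],[-0.3,0.5,0,0,0,0,-1],[-0.3,0.5,0.5,0,0,0,-1],[0,0,2,0,0,0,-1],[0,0,3,0,0,0,-1],[0.8,-1.3,4,0,0,0,-1],[1.0,-1.9,4,0,0,0,-1],[1.0,-1.9,1,0,0,0,-1],[1.0,-1.9,0,0,0,0,-1],[1.0,-1.9,0,0,0,0,-1]])

```text
time: 6.65
ee_pos: [564.1, -38.0, 240.7]
tool_rot: [[-0.485, 0.875, -0.001], [0.875, 0.485, -0.0], [0.0, -0.001, -1.0]]
ft_force: [0.7, -0.5, 0.1]
width: -0.2
finger_force: 0.0
```

```bash
python3 - <<'E'
from h import *
s=sensors.observe();print(s['ee_pos'],s['ft_force'])
w=snap('wrist','w3');s3=snap('scene','s3')
cv2.imwrite('pics/w3v.png',w['img'][:,:,::-1])
g=cv2.cvtColor(s3['img'],7).astype(int)-cv2.cvtColor(load('s2')['img'],7)
E
```

```text
[564.10288267 -37.99472829 240.66161871] [ 0.72423454 -0.49609221  0.12406809]
```

View pics/w3v.png

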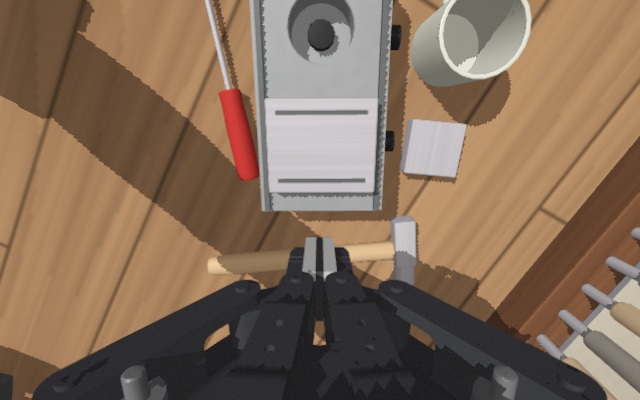

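This shows the cover across at (268–375, 98–193). The round well is open at about (320,30), the black button is at (321,35), and the box's end edge is near row 211. Now I measure these.

```bash
python3 - <<'E'
from h import *
w=load('w3');im=w['img'].astype(int)
mn=im.min(2);m=((mn>205)&(im.max(2)-mn<25)).astype(np.uint8);k=np.zeros_like(m);k[90:205,262:382]=m[90:205,262:382]
k=cv2.morphologyEx(k,cv2.MORPH_CLOSE,np.ones((9,9)))
c=max(cv2.findContours(k,0,1)[0],key=cv2.contourArea);ap=cv2.boxPoints(cv2.minAreaRect(c));print(ap)
P=plane(w,ap,93.5);mid=P.mean(0);print(P.round(1),mid)
d=P[0]-P[1];e=P[1]-P[2];print(np.linalg.norm(d),np.linalg.norm(e),np.degrees(np.arctan2(d[1],d[0])),np.degrees(np.arctan2(e[1],e[0])))
# black button at z=51
b=np.zeros(m.shape,np.uint8);b[10:60,295:350]=(im.max(2)<60)[10:60,295:350]
c=max(cv2.findContours(b,0,1)[0],key=cv2.contourArea);r=cv2.boundingRect(c);(u,v),rad=cv2.minEnclosingCircle(c);print(r,u,v,rad)
B=plane(w,[[u,v]],51)[0];print('button',B)
X=np.array([.875,.485]);Y=np.array([-.485,.875])
E=plane(w,[[262,211],[382,210]],75)
for n,p in(('cover',mid),('end',E.mean(0))):
    print(n,p[:2],'rel button x,y',(p-B)[:2]@X,(p-B)[:2]@Y)
print('box centre est', B[:2]-50*Y,' original', np.array([502.5,74.5])-50*Y)
E
```

```text
[[266.71417  102.139694]
 [374.9052    99.73544 ]
 [375.42694  123.21274 ]
 [267.2359   125.61699 ]]
[[486.    8.4  93.5]
 [565.8  54.9  93.5]
 [576.5  38.6  93.5]
 [495.   -8.9  93.5]] [530.81322615  23.26789642  93.5       ]
92.34855039818682 19.48070939112038 -149.7668764948505 123.23739515966224
(309, 22, 25, 29) 322.0 36.0 14.866168975830078
button [498.36391644  83.852967    51.        ]
cover [530.81322615  23.26789642] rel button x,y -0.990613238112014 -68.74985196056429
end [577.75499571 -58.84004676] rel button x,y 0.261082688303951 -163.36106048562917
box centre est [522.61391644  40.102967  ]  original [526.75  30.75]
```

```bash
python3 - <<'E'
from h import *
X=np.array([.875,.485]);Y=np.array([-.485,.875]);B=np.array([498.4,83.9])
w=load('w3')
P=plane(w,[[268,98],[376,98],[375,193],[267,193]],93.5);print([(round(float((p[:2]-B)@X),1),round(float((p[:2]-B)@Y),1)) for p in P])
w0=load('wrist0')
for uv,z in (([[138.6,31],[196.4,120.5],[111.4,172.7],[48.6,89.5]],93.5),([[30,62],[183,263],[277,213],[131,0]],75),([[195,158],[222,195],[189,215],[160,180]],75)):
    print([(round(float((p[:2]-B)@X),1),round(float((p[:2]-B)@Y),1)) for p in plane(w0,uv,z)])
s,s0=load('s3'),load('scene0')
# box shift between scene0 and s3: match lower front face patch
T=s0['img'][205:240,300:350];r=cv2.matchTemplate(s['img'][195:250,290:360],T,cv2.TM_CCOEFF_NORMED)
print(cv2.minMaxLoc(r))
E
```

```text
[(-46.2, -56.7), (45.8, -56.6), (49.1, -140.3), (-51.0, -140.3)]
[(47.7, 29.7), (47.8, -51.1), (-47.7, -51.6), (-47.7, 30.9)]
[(-58.9, 64.8), (-57.1, -162.7), (60.1, -163.0), (50.4, 59.9)]
[(19.6, -76.4), (21.6, -120.0), (-19.7, -121.3), (-23.4, -77.5)]
(-0.19101305305957794, 0.8180540204048157, (0, 20), (9, 10))
```

The box has not moved: its ends and wells agree between the first wrist view and this one. The cover is fully across, with its centre about 98.5 mm from the button. Next I go above the button at (498.4, 83.9).

>>> servo_tool(series=[[-1.1,2.1,0,0,0,0,-1],[-1.1,2.1,0,0,0,0,-1],[-1.1,2.0,0,0,0,0,-1],[-1.1,2.0,0,0,0,0,-1],[-1.1,2.0,-1,0,0,0,-1],[-1.1,2.0,-2,0,0,0,-1],[0,0,-4,0,0,0,-1],[0,0,-4,0,0,0,-1],[0,0,-1.5,0,0,0,-1],[0,0,0,0,0,0,-1]])

```text
time: 8.0
ee_pos: [497.5, 85.2, 115.7]
tool_rot: [[-0.485, 0.874, -0.002], [0.874, 0.485, -0.0], [0.001, -0.002, -1.0]]
ft_force: [-0.8, 0.4, -0.2]
width: 0.1
finger_force: 0.0
```

>>> servo_tool(series=[[0.1,-0.1,-1.5,0,0,0,-1],[0,0,-1.5,0,0,0,-1],[0,0,-1.0,0,0,0,-1],[0,0,-0.5,0,0,0,-1],[0,0,-0.2,0,0,0,-1],[0,0,-0.2,0,0,0,-1],[0,0,0,0,0,0,-1],[0,0,0,0,0,0,-1],[0,0,0,0,0,0,-1],[0,0,0,0,0,0,-1]])

```text
time: 9.25
ee_pos: [499.0, 84.0, 67.4]
tool_rot: [[-0.485, 0.875, 0.0], [0.875, 0.485, 0.0], [-0.0, 0.0, -1.0]]
ft_force: [-1.1, -0.2, -0.5]
width: -0.1
finger_force: 0.0
```

>>> servo_tool(series=[[0,0,-0.1,0,0,0,-1],[0,0,-0.1,0,0,0,-1],[0,0,-0.1,0,0,0,-1],[0,0,-0.1,0,0,0,-1],[0,0,-0.1,0,0,0,-1],[0,0,-0.1,0,0,0,-1],[0,0,0,0,0,0,-1],[0,0,0,0,0,0,-1],[0,0,0,0,0,0,-1],[0,0,0,0,0,0,-1]])

```text
time: 10.5
ee_pos: [499.0, 84.0, 61.3]
tool_rot: [[-0.485, 0.875, 0.0], [0.875, 0.485, -0.0], [-0.0, -0.0, -1.0]]
ft_force: [-1.1, -0.2, 4.2]
width: -0.4
finger_force: 1.6
```

>>> servo_tool(series=[[0,0,-0.1,0,0,0,-1],[0,0,-0.1,0,0,0,-1],[0,0,-0.1,0,0,0,-1],[0,0,0,0,0,0,-1],[0,0,0,0,0,0,-1],[0,0,0,0,0,0,-1],[0,0,0,0,0,0,-1],[0,0,0,0,0,0,-1],[0,0,0,0,0,0,-1],[0,0,0,0,0,0,-1]])

```text
time: 11.75
ee_pos: [499.0, 84.0, 58.9]
tool_rot: [[-0.485, 0.875, 0.001], [0.875, 0.485, -0.0], [-0.0, 0.0, -1.0]]
ft_force: [-3.1, -0.6, 14.7]
width: 0.3
finger_force: 7.5
```

The force climbed steeply to 14.7 N, so the button is fully down. I release and move to the cover's far end.

>>> servo_tool(series=[[0,0,1,0,0,0,-1],[0,0,2,0,0,0,-1],[0,0,3,0,0,0,-1],[0,0,3,0,0,0,-1],[1.3,-2.4,0,0,0,0,-1],[1.3,-2.4,0,0,0,0,-1],[1.3,-2.4,0,0,0,0,-1],[1.3,-2.4,0,0,0,0,-1],[1.3,-2.4,0,0,0,0,-1],[1.3,-2.3,0,0,0,0,-1]])

```text
time: 13.0
ee_pos: [577.3, -59.9, 148.2]
tool_rot: [[-0.485, 0.875, -0.0], [0.875, 0.485, 0.0], [0.0, -0.0, -1.0]]
ft_force: [-0.4, -0.6, -0.8]
width: -0.4
finger_force: 0.0
```

```bash
python3 - <<'E'
from h import *
s=sensors.observe();print(s['ee_pos'],s['ft_force'])
w=snap('wrist','w4');cv2.imwrite('pics/w4v.png',w['img'][:300,150:500,::-1])
E
```

```text
[577.25021389 -59.88281371 148.18950344] [-0.40448617 -0.64666547 -0.75474694]
```

View pics/w4v.png

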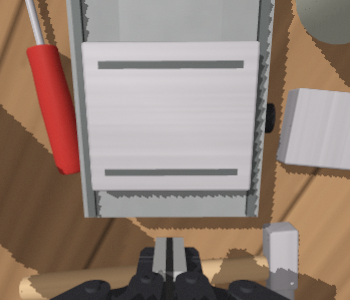

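The cover's -y face is at row 190 (crop). The tips are clear of it and aligned. I descend and push it back.

>>> servo_tool(series=[[0,0,-2.5,0,0,0,-1],[0,0,-2.0,0,0,0,-1],[0,0,-0.7,0,0,0,-1],[-0.4,0.7,0,0,0,0,-1],[-0.6,1.1,0,0,0,0,-1],[-0.7,1.2,0,0,0,0,-1],[-0.7,1.2,0,0,0,0,-1],[-0.7,1.3,0,0,0,0,-1],[-0.7,1.3,0,0,0,0,-1],[-0.6,1.1,0,0,0,0,-1]])

```text
time: 14.3
ee_pos: [532.4, 21.0, 96.4]
tool_rot: [[-0.485, 0.874, -0.0], [0.874, 0.485, -0.0], [0.0, -0.0, -1.0]]
ft_force: [1.5, -1.0, 1.7]
width: -0.1
finger_force: 0.9
```

>>> servo_tool(series=[[-0.25,0.4,0,0,0,0,-1],[-0.1,0.2,0,0,0,0,-1],[0,0,0,0,0,0,-1],[0,0,0,0,0,0,-1],[0,0,0,0,0,0,-1],[0,0,0,0,0,0,-1],[0,0,0,0,0,0,-1],[0,0,0,0,0,0,-1],[0,0,0,0,0,0,-1],[0,0,0,0,0,0,-1]])

```text
time: 15.55
ee_pos: [529.5, 26.0, 96.3]
tool_rot: [[-0.485, 0.875, -0.0], [0.875, 0.485, 0.0], [0.0, -0.0, -1.0]]
ft_force: [-0.4, 0.0, -0.2]
width: -0.0
finger_force: 0.0
```

>>> servo_tool(series=[[-0.1,0.2,0,0,0,0,-1],[-0.1,0.15,0,0,0,0,-1],[-0.1,0.15,0,0,0,0,-1],[0,0.1,0,0,0,0,-1],[0,0,0,0,0,0,-1],[0,0,0,0,0,0,-1],[0,0,0,0,0,0,-1],[0,0,0,0,0,0,-1],[0,0,0,0,0,0,-1],[0,0,0,0,0,0,-1]])

```text
time: 16.8
ee_pos: [526.5, 32.0, 96.3]
tool_rot: [[-0.485, 0.875, -0.0], [0.875, 0.485, 0.0], [0.0, -0.0, -1.0]]
ft_force: [1.0, -0.1, -0.8]
width: -0.4
finger_force: 0.0
```

>>> servo_tool(series=[[-0.1,0.15,0,0,0,0,-1],[-0.1,0.15,0,0,0,0,-1],[0,0,0,0,0,0,-1],[0,0,0,0,0,0,-1],[0,0,0,0,0,0,-1],[0,0,0,0,0,0,-1],[0,0,0,0,0,0,-1],[0,0,0,0,0,0,-1],[0,0,0,0,0,0,-1],[0,0,0,0,0,0,-1]])

```text
time: 18.05
ee_pos: [524.5, 35.0, 96.3]
tool_rot: [[-0.485, 0.875, -0.0], [0.875, 0.485, 0.0], [0.0, -0.0, -1.0]]
ft_force: [0.0, 0.1, -0.9]
width: -0.1
finger_force: 0.0
```

>>> servo_tool(series=[[-0.05,0.1,0,0,0,0,-1],[0,0,0,0,0,0,-1],[0,0,0,0,0,0,-1],[0,0,0,0,0,0,-1],[0,0,0,0,0,0,-1],[0,0,0,0,0,0,-1],[0,0,0,0,0,0,-1],[0,0,0,0,0,0,-1],[0,0,0,0,0,0,-1],[0,0,0,0,0,0,-1]])

```text
time: 19.3
ee_pos: [524.0, 36.0, 96.3]
tool_rot: [[-0.485, 0.875, -0.0], [0.875, 0.485, -0.0], [0.0, -0.0, -1.0]]
ft_force: [-0.2, -1.0, 0.3]
width: 0.3
finger_force: 0.7
```

>>> servo_tool(series=[[-0.05,0.1,0,0,0,0,-1],[0,0,0,0,0,0,-1],[0,0,0,0,0,0,-1],[0,0,0,0,0,0,-1],[0,0,0,0,0,0,-1],[0,0,0,0,0,0,-1],[0,0,0,0,0,0,-1],[0,0,0,0,0,0,-1],[0,0,0,0,0,0,-1],[0,0,0,0,0,0,-1]])

```text
time: 20.55
ee_pos: [523.5, 37.0, 96.3]
tool_rot: [[-0.485, 0.875, -0.0], [0.875, 0.485, -0.0], [-0.0, -0.0, -1.0]]
ft_force: [0.3, -0.3, -0.0]
width: -0.2
finger_force: 0.0
```

>>> servo_tool(series=[[-0.05,0.1,0,0,0,0,-1],[0,0,0,0,0,0,-1],[0,0,0,0,0,0,-1],[0,0,0,0,0,0,-1],[0,0,0,0,0,0,-1],[0,0,0,0,0,0,-1],[0,0,0,0,0,0,-1],[0,0,0,0,0,0,-1],[0,0,0,0,0,0,-1],[0,0,0,0,0,0,-1]])

```text
time: 21.8
ee_pos: [523.2, 37.6, 96.3]
tool_rot: [[-0.485, 0.875, 0.0], [0.875, 0.485, -0.0], [-0.0, 0.0, -1.0]]
ft_force: [2.0, -5.0, -1.6]
width: -0.3
finger_force: 2.6
```

The stop has been reached (5.4 N at the predicted place). I add a small nudge, then back off and rise clear.

>>> servo_tool(series=[[-0.02,0.03,0,0,0,0,-1],[0,0,0,0,0,0,-1],[0,0,0,0,0,0,-1],[0.2,-0.4,0,0,0,0,-1],[0.4,-0.8,0,0,0,0,-1],[0,0,2,0,0,0,-1],[0,0,4,0,0,0,-1],[0.6,-1.2,4,0,0,0,-1],[1.5,-2.6,4,0,0,0,-1],[1.5,-2.6,0,0,0,0,-1]])

```text
time: 23.05
ee_pos: [566.8, -38.3, 239.8]
tool_rot: [[-0.485, 0.874, 0.006], [0.874, 0.485, 0.0], [-0.002, 0.005, -1.0]]
ft_force: [0.5, 0.4, -1.1]
width: -0.3
finger_force: 0.0
```

```bash
python3 - <<'E'
from h import *
s=sensors.observe();print(s['ee_pos'],s['ft_force'])
w=snap('wrist','w5');cv2.imwrite('pics/w5v.png',w['img'][:,:,::-1])
E
```

```text
[566.78842995 -38.33359236 239.77658315] [ 0.53696738  0.41882785 -1.06600546]
```

View pics/w5v.png

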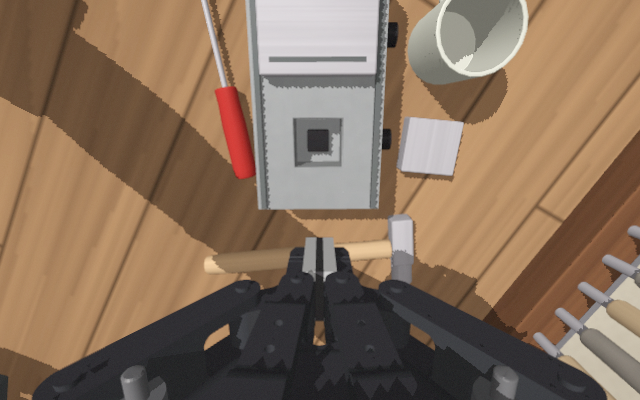

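The cover is back: its -y top edge is at row 74, the square well is centred at (318,142), and the box end is at row 208. The bystanders look undisturbed. One last check on distance before handing in.

```bash
python3 - <<'E'
from h import *
w=load('w5');Y=np.array([-.485,.875])
c=plane(w,[[319,74.5]],93.5)[0];q=plane(w,[[318,142]],75)[0];e=plane(w,[[319,208.5]],75)[0]
print((c-q)[:2]@Y,(c-e)[:2]@Y,'want 58, 123'); print(((e[:2]-[498.4,83.9])@Y),'want -163..-165')
E
```

```text
57.207429033432255 122.932930130581 want 58, 123
-163.06574762071327 want -163..-165
```

```bash
python3 -c "
from bench import job
print(job.finish_job())"
```

```text
the job is handed in; nothing more can be done
None
```

The job is handed in at about 23 s: cover pushed fully across, reset button pressed to its stop (14.7 N) and released (its return not checked by camera), and cover pushed back home within about 1 mm; one push against the cover's far stop read 18 N, over the box's 12 N, but the images show no box movement beyond 1–2 mm, and the bystanders look undisturbed.

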